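# Lock the spring clamp on a thermometer probe

## Task

Clamp the thermometer probe: take the black tab of the keeper, press the spring plunger down into its housing until you feel the keeper's bolt bottom gently on the ledge of the catch, then slide the keeper fully home under the catch and let go, so that the spring holds it trapped there. Never press or push the bolt against the catch with more than 15 N, and leave the other things on the bench where they are.

Things in the scene. Friction and masses are not known exactly. Their poses are not given: they have to be found in the camera images.
- clamp: The probe clamp, screwed down: steel base plate 120 (x) x 200 (y) x 15 mm, origin under its centre, z up; all axes here are the clamp's. On it an aluminium block with a probe lying through it along x, 30 mm up, its black handle on +x out to x = 210 mm, and a dark collar (top 50 mm up) at (0, -30 mm) from which the spring plunger rises. The keeper slides in the clamp's +y, towards the catch.
- cross_head (a point): Middle of the plunger's axis on top of its level steel cross-head, 34 (x) x 87 (y) x 16 mm, which reaches from 35 mm behind (-y) to 52 mm ahead (+y) of this point; 108 mm above the bench at rest. The keeper, a bolt with an upright black tab, runs through it.
- plunger (a joint): Depth of the plunger pressed straight down into its housing, m: 0 at rest (up), mechanical end 0.041. Return spring: net push up about 2 N at rest, growing by 0.2 N per mm; damped, so it returns at some 0.1 m/s and pushes back 0.6 N more per 10 mm/s of pressing. Only the catch can hold it down, with the keeper under it.
- keeper (a joint): How far the keeper has slid towards the catch (clamp +y), m: starts between 0 and 0.004, meets the front of the tooth at 0.006, is fully home against the pocket's back wall at 0.030. Friction about 1.5 N. It goes up and down with the plunger.
- tab (a point): Grip point of the keeper's black plastic tab. The tab is 14 mm thick along the sliding direction (clamp y), 26 mm wide (clamp x) and stands 44 mm above the cross-head; this point is on its centre line, 30 mm above the cross-head's top and 14 mm below the tab's top (138 mm above the bench at rest). It moves with plunger and keeper.
- bolt (a point): Lower front (+y) edge middle of the bolt head, rigid with the tab: 87 mm ahead of and 43 mm below the grip point (95 mm above the bench at rest). The steel head is 16 mm wide, 12 mm long and 10 mm high; the neck behind it is only 4 mm high, level with the head's underside.
- catch: The catch: aluminium post 140 mm high at y = 73 to 87 mm, dark screw head on top, with a steel jaw towards the keeper. Same frame and origin as clamp. The jaw has a ledge (y = 25 to 70 mm) on which the bolt head bottoms when pressed down, and a tooth plate (y = 40 to 46 mm, 38 mm wide, 35 mm tall) hanging 12 mm above it. Over 15 N between keeper and catch damages the jaw.
- pocket (a point): Point in the plan middle of the jaw's back wall (y = 64 mm, 58 mm up; fixed to the post). The jaw is set by a screw, so its height differs and is not measured: the ledge lies 0 to 24 mm above this point and must be felt for (plunger depth 37 to 13 mm). The pocket behind the tooth has its ceiling 17 mm above the ledge; let go, the spring lifts the bolt 7 mm to it, trapped behind the tooth.
- probe: Bystander: a loose spare thermometer probe lying beside the clamp, black handle 105 x 18 x 18 mm (origin under the handle's middle) with a thin steel stem 137 mm long along its +y.
- wrench: Bystander: a 150 mm steel wrench lying flat, origin under its middle.
- vial: Bystander: a small amber vial, 28 mm wide, 50 mm tall, origin under its centre.
- tray: Bystander: an open steel tray 120 x 160 x 30 mm, origin under its centre.
- flask: Bystander: a stainless steel vacuum flask, 100 mm wide, 220 mm tall, origin under its centre.
- beaker: Bystander: a glass beaker, 72 mm wide, 90 mm tall, origin under its centre.
- wash_bottle: Bystander: a white plastic bottle with a blue cap, 70 mm wide, 170 mm tall, origin under its centre.

How it is judged:
By the outcome, as a careful person would: the job done as asked, in the order asked, and still so for the second after the job is handed in, with the robot touching nothing.
It also fails if it takes over 35 s, if anything falls off the work surface, if the arm or the gripper's body presses on something with over 40 N, if the wrist force passes 120 N, or if a joint passes its speed limit or range.

## Robot

A 6-joint arm with a two-finger parallel gripper is mounted at the origin on the work surface. World frame = base frame: x ahead of the robot, y to its left, z up, the work surface at z = 0. Lengths are in m, angles in rad, forces in N, time in s.
With the tool pointing down it reaches from about 0.3 to 0.875 m from the base axis. Payload 6.4 kg.
Tool frame: the origin (TCP) lies between the finger pads; the fingertips stand 8 mm ahead of it and the grasp point (between the pads) lies 11 mm behind it; z points along the fingers, y is the direction in which the jaws open and shut (so a half turn about z gives the same grasp; the last joint's range is limited). The gripper opens to 85 mm and grips with 20 to 120 N. Pads are 22 mm wide; open, the fingers measure 114 mm over their backs; the gripper's body (76 mm by 85 mm) begins 54 mm behind the grasp point. The pads swing forward as they close: fully open they stand 13 mm farther back than shut.
Start: joints at [1.081, 0.181, 1.607, -0, 1.354, -0.206], TCP at [0.161, 0.552, 0.239] pointing down, gripper open.
Joint ranges: [-2.99, 2.99], [-0.89, 2.07], [0.3, 2.58], [-1.14, 4.28], [0, 2.63], [-3.12, 3.12]. Speed limits (rad/s): [2.57, 2.57, 3.01, 3.14, 3.14, 3.14].

## Interface

Orientations are given as a unit quaternion [w, x, y, z].
In Python, from bench import monitor, viewer, workorder, spotter gives the robot as it stands. The module is installed in compiled form; this text tells all that it offers.
- The arm moves only by the tool move_arm, never from a script. Its argument "motion" is a list of rows, each a list of 3 entries, a list of its own where there are three numbers: the shift along the tool's x, y, z in units of 60 mm (1.0 is 60 mm), then the turn, a rotation vector about the tool's x, y, z in units of 8 degrees (1.0 is 8 degrees), then the opening in per cent of the stroke, from 0 (shut) to 100 (fully open). In form: [[[dx, dy, dz], [rx, ry, rz], grip], ...]. A call has 1 to 10 rows; each row is the pose to reach, as a shift and turn from the pose commanded when the call began, along the tool's axes at that moment; what a row does not reach only later rows make up. A row lasts 1/8 s, in which the tool goes at most 62.5 mm and 10.7 degrees, less where a joint would pass 70% of its speed; a pose out of reach is approached as far as the arm can. A call with a gripper value outside its range is refused whole. The fingers move at their own pace and stop on an object; the grip force is fixed at half the most. Time passes only in rows, so rows that repeat a pose let the fingers close. It gives the time, the measured TCP pose, the force and the opening at its end, in the units of the state.
- monitor.get_obs(): the state, without advancing time (a new reading comes with each control period).
- viewer.camera(name): name is "scene" or "top" or "wrist"; returns the picture (420x560x3 uint8, blue, green, red); there is no depth.
- viewer.calibration(name): a dict with "fovy" (degrees; the focal length in pixels is half the picture's height over the tangent of half this angle, whatever the lens; pixels are square), "cx", "cy" (the principal point, pixels), "extrinsics" (4x4, takes a point from camera to world coordinates). Camera axes: x right, y down, z forward; pixel columns grow to the right and rows downward; lengths in m; the calibration is good to about 2 mm. A picture is of the moment at which its call begins: read the wrist's pose just before it. calibration takes no time and is no camera call; for the wrist camera it gives the pose at the moment of the call.
- workorder.hand_in(): hands the job in, once; it reports no verdict.
Trained networks look in the newest picture that a camera, given by its name, has taken for a name from the list of things; names that differ only in an ending like _2 or _b are one class to them, and where a whole thing is asked for, a point or a joint stands for the part that bears it (a point fixed in the world has none). Each returns a list of dicts, best first, with "score" (0 to 1); they miss things now and then, are a little off and sometimes report something else, mostly with a low value. They report only what shows in the picture. A call takes as long as a camera call.
- spotter.search_frame(camera, name): "centre" ([column, row] as shares, 0 to 1, of the picture: columns of its width, rows of its height, amid what is visible of it).
- spotter.outline_of(camera, name): "region" (420x560 bool, what is visible of it) and "centre" ([column, row] as shares, 0 to 1, of the picture: columns of its width, rows of its height, amid what is visible of it).
The state is a dict: "time_s": time; "q": joint angles; "dq": joint speeds; "joint_efforts": joint torques, N m; "eef_pos": TCP position; "eef_rot": TCP orientation; "wrist_force": force on the tool from outside, world axes, zero at the start; "torque": the same for the moment, N m; "opening": opening from 0.0 (shut) to 1.0 (fully open).
Only numpy, scipy, OpenCV 4.12 (cv2) and the standard library are available. Lean on these libraries where they do the work, as an engineer would, in place of code of your own. Each camera call takes 0.05 s, during which the arm holds its last target. There are 200 camera calls.

## Working session

There is one attempt and no reset: what is moved stays moved. The work goes in short steps, Python scripts to look and compute and a tool call to move; the robot and the scene stay as the last step left them, time stands still between calls to the robot, and variables do not carry over. Pictures are saved under pics/ and viewed, about 8 in all and at most 12, crops included, and the job is handed in when it is done.

Besides the shell and the picture viewer there is one more tool, called after "Request:" in YAML: its name, and indented under it one key for each argument. move_arm: Moves the arm, as the interface text tells. Its arguments: {"type":"object","properties":{"motion":{"type":"array","items":{"type":"array"}}},"required":["motion"]}

```bash
mkdir -p pics; cat > h.py <<'E'
from bench import monitor, viewer, workorder, spotter
import numpy as np, cv2
from scipy.spatial.transform import Rotation as R
def cal(n):
    c=viewer.calibration(n); f=210/np.tan(np.radians(c['fovy'])/2); return f,c['cx'],c['cy'],np.array(c['extrinsics'])
def proj(n,P):
    f,cx,cy,E=cal(n); p=np.linalg.inv(E)@np.append(P,1); return np.array([cx+f*p[0]/p[2],cy+f*p[1]/p[2]])
def unproj(n,uv,z):
    f,cx,cy,E=cal(n); d=E[:3,:3]@np.array([(uv[0]-cx)/f,(uv[1]-cy)/f,1]); o=E[:3,3]; return o+d*(z-o[2])/d[2]
def toolR(o): 
    q=o['eef_rot']; return R.from_quat([q[1],q[2],q[3],q[0]])
E
python3 - <<'E'
from h import *
o=monitor.get_obs(); print(o)
im=[viewer.camera(n) for n in ('scene','top')]
cv2.imwrite('pics/a.png',im[0]);cv2.imwrite('pics/b.png',im[1])
for n in ('scene','top'):
    print(n,[np.round(x,3).tolist() for x in cal(n)])
    for t in ('tab','cross_head','clamp','catch','bolt','pocket'):
        try: print(t,[(round(r['score'],2),(np.array(r['centre'])*[560,420]).round(1).tolist()) for r in spotter.search_frame(n,t)])
        except Exception as e: print(t,e)
E
```

```text
{'time_s': 0.0, 'q': array([ 1.08067804e+00,  1.81556354e-01,  1.60797979e+00,  2.18057881e-05,
        1.35379433e+00, -2.06312685e-01]), 'dq': array([ 0.00033502, -0.00046351, -0.00220846,  0.00045398, -0.00049325,
        0.00088742]), 'joint_efforts': array([ 2.20091468e-03, -4.44861495e+01, -3.51343024e+01, -1.04160174e-04,
        9.45159554e-03, -1.04602466e-05]), 'eef_pos': array([0.16073857, 0.55153156, 0.23838916]), 'eef_rot': array([-3.06496700e-04,  1.41429326e-01,  9.89947974e-01, -8.13128810e-04]), 'wrist_force': array([-0.32872242, -0.1540424 ,  0.05786626]), 'torque': array([ 0.03394628, -0.00774496, -0.00513991]), 'opening': 0.9980303568810227}
scene [483.606, 281.547, 205.951, [[-0.467, 0.665, -0.583, 1.288], [0.884, 0.354, -0.304, 0.385], [0.003, -0.657, -0.754, 1.036], [0.0, 0.0, 0.0, 1.0]]]
tab [(0.69, [238.0, 234.0]), (0.63, [269.0, 195.2]), (0.4, [275.1, 203.2])]
cross_head [(0.7, [268.0, 195.9]), (0.58, [274.4, 203.8])]
clamp [(0.8, [278.2, 229.4])]
catch [(0.74, [310.3, 213.3]), (0.66, [269.6, 194.0])]
bolt [(0.6, [267.0, 195.4])]
pocket [(0.88, [310.3, 219.0]), (0.29, [267.5, 197.5])]
top [386.868, 275.329, 209.84, [[0.018, -0.998, 0.06, 0.502], [-1.0, -0.019, -0.006, 0.018], [0.007, -0.06, -0.998, 1.201], [0.0, 0.0, 0.0, 1.0]]]
tab [(0.67, [289.1, 214.1])]
cross_head [(0.63, [278.4, 217.0])]
clamp []
catch []
bolt []
pocket [(0.58, [251.7, 213.3])]
```

View pics/a.png

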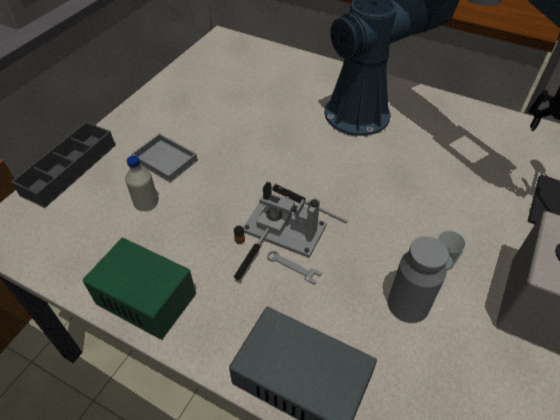

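View pics/b.png

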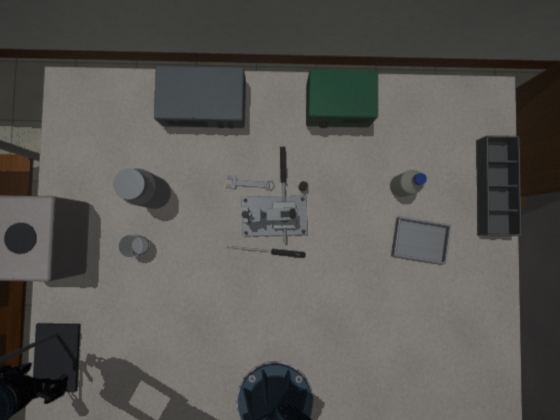

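The clamp is at about (275,215) in the top view. Its catch is on the left, towards world +y, and the tab is at about (289,214). In the scene view the clamp is at about (287,215), with the tab at (267,190) and the catch at (313,210).

```bash
python3 - <<'E'
from h import *
a=cv2.imread('pics/a.png');b=cv2.imread('pics/b.png')
A=cv2.resize(a[165:265,225:345],None,fx=5,fy=5,interpolation=cv2.INTER_CUBIC)
B=cv2.resize(b[175:255,225:325],None,fx=6,fy=6,interpolation=cv2.INTER_CUBIC)
B=cv2.convertScaleAbs(B,alpha=1.4,beta=20)
cv2.imwrite('pics/c.png',A);cv2.imwrite('pics/d.png',B)
for uv in ((241,197),(308,197),(241,236),(308,236)): print(unproj('top',uv,.015))
print(unproj('top',(289.1,214.1),.14))
print('scene',unproj('scene',(267,184),.152))
E
```

```text
[0.61061911 0.11786255 0.015     ]
[ 0.6144995  -0.08826891  0.015     ]
[0.49098252 0.1150522  0.015     ]
[ 0.49470122 -0.08984586  0.015     ]
[ 0.55453844 -0.02573939  0.14      ]
scene [ 0.556494   -0.03926123  0.152     ]
```

View pics/c.png

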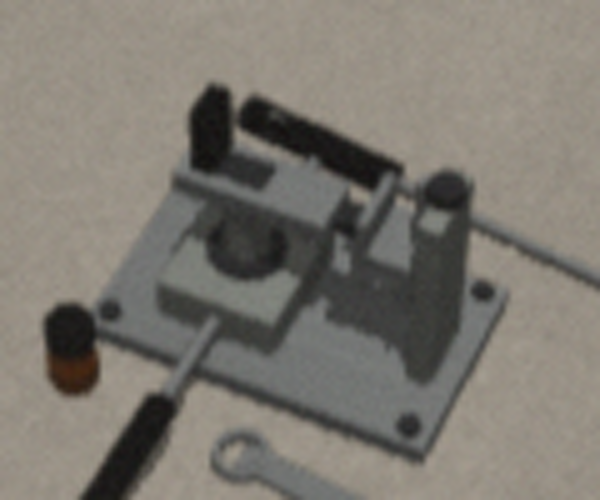

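View pics/d.png

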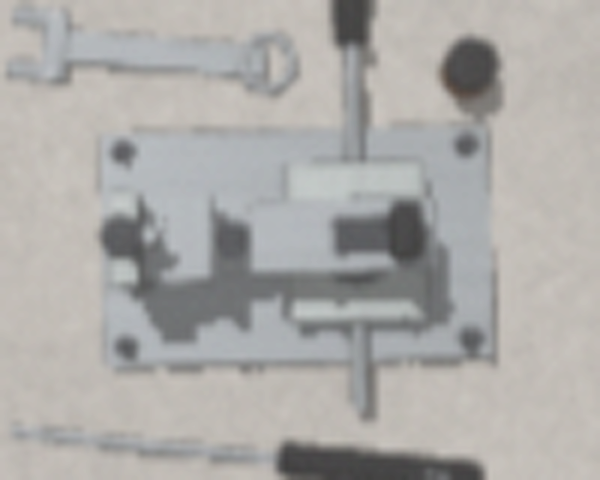

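The crops show the clamp's long axis along world y. The plate corners in the top view are at about (241.7,197), (306.7,196), (243,236) and (307.5,235). The tab top is at about (292,212), and in the scene view at (267.4,183.5). The vial and spare probe are clear of the tab. Next I compute the clamp pose and the approach.

```bash
python3 - <<'E'
from h import *
d=lambda p:(225+p[0]/6-.4,175+p[1]/6-.4)
C=[unproj('top',d(p),.015) for p in ((100,133),(490,125),(110,367),(495,360))]
print(np.round(C,4)); c=np.mean(C,0)
v=(C[0]-C[1])+(C[2]-C[3]); print('centre',c,'yaw of +y from world y deg',np.degrees(np.arctan2(-v[0],v[1])))
print('tabtop top',unproj('top',d((405,232)),.152),'scene',unproj('scene',(267.4,184.5),.152))
print('post top',unproj('top',d((121,237)),.143))
o=monitor.get_obs();M=toolR(o).as_matrix();print(M.round(3))
print('wrist cam in tool', (np.linalg.inv(M)@(cal('wrist')[3][:3,3]-o['eef_pos'])).round(3),(M.T@cal('wrist')[3][:3,:3]).round(2), cal('wrist')[0])
E
```

```text
[[ 0.6114  0.1171  0.015 ]
 [ 0.6192 -0.0829  0.015 ]
 [ 0.4918  0.1092  0.015 ]
 [ 0.4989 -0.087   0.015 ]]
centre [0.55533102 0.01408106 0.015     ] yaw of +y from world y deg 2.170365531891919
tabtop top [ 0.55636129 -0.03335329  0.152     ] scene [ 0.55754603 -0.03752604  0.152     ]
post top [0.55214229 0.0957071  0.143     ]
[[-0.96  0.28  0.  ]
 [ 0.28  0.96  0.  ]
 [-0.    0.   -1.  ]]
wrist cam in tool [ 0.068 -0.001 -0.134] [[ 0.   -0.96 -0.27]
 [ 1.   -0.    0.  ]
 [-0.   -0.27  0.96]] 374.47147089719914
```

Request:
move_arm:
  motion:
    - [[-0.8,-0.7,0],[0,0,-0.5],100]
    - [[-1.6,-1.4,0],[0,0,-1],100]
    - [[-2.4,-2.1,0],[0,0,-1.5],100]
    - [[-3.2,-2.8,0],[0,0,-2],100]
    - [[-4,-3.5,0],[0,0,-2.3],100]
    - [[-4.8,-4.2,0],[0,0,-2.3],100]
    - [[-5.6,-4.9,0],[0,0,-2.3],100]
    - [[-6.4,-5.6,0],[0,0,-2.3],100]
    - [[-7.2,-6.3,-0.2],[0,0,-2.3],100]
    - [[-7.95,-7.08,-0.2],[0,0,-2.3],60]

```text
time_s: 1.95
eef_pos: [0.4943, 0.0216, 0.252]
eef_rot: [0.001, -0.019, 1.0, -0.0]
wrist_force: [0.8, 0.5, -0.8]
opening: 0.819
```

Request:
move_arm:
  motion:
    - [[0,0,0],[0,0,0],50]
    - [[0,0,0],[0,0,0],50]

```text
time_s: 2.2
eef_pos: [0.4926, 0.0237, 0.2506]
eef_rot: [-0.0, -0.018, 1.0, 0.0]
wrist_force: [-0.3, -0.2, 0.5]
opening: 0.5
```

```bash
python3 - <<'E'
from h import *
o=monitor.get_obs(); print(o['time_s'],o['eef_pos'],o['opening'],abs(o['dq']).max(),o['wrist_force']);print(toolR(o).as_matrix().round(3))
E_=cal('wrist');np.savez('w1.npz',f=E_[0],cx=E_[1],cy=E_[2],E=E_[3])
im=viewer.camera('wrist');cv2.imwrite('pics/w1.png',cv2.convertScaleAbs(im,alpha=1.4,beta=15))
for t in ('tab','cross_head','clamp','catch','bolt'): print(t,[(round(r['score'],2),(np.array(r['centre'])*[560,420]).round(1).tolist()) for r in spotter.outline_of('wrist',t)])
E
```

```text
2.2 [0.49256293 0.02370779 0.25059774] 0.5004531507209363 0.03202168745491752 [-0.32175024 -0.23046347  0.45142631]
[[-0.999 -0.036 -0.001]
 [-0.036  0.999  0.001]
 [ 0.001  0.001 -1.   ]]
tab [(0.84, [291.8, 273.8]), (0.6, [254.7, 226.1])]
cross_head [(0.82, [250.8, 269.1])]
clamp [(0.59, [250.5, 228.1])]
catch [(0.95, [328.1, 261.5]), (0.36, [243.2, 132.9])]
bolt [(0.57, [292.7, 276.4])]
```

View pics/w1.png

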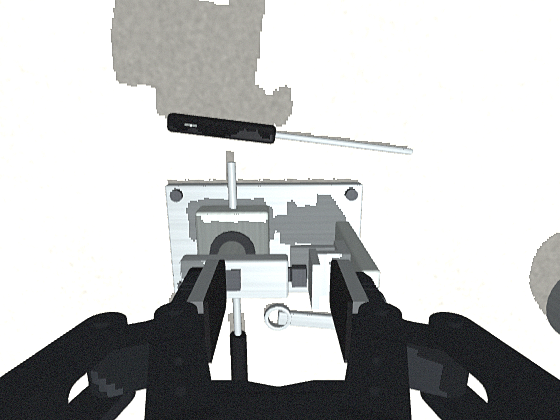

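The wrist image shows the clamp at about (265,230), but the left finger hides the tab. I'll move forward so the clamp sits higher in the picture.

Request:
move_arm:
  motion:
    - [[-0.8,0,-0.2],[0,0,0],50]
    - [[-1.6,0,-0.4],[0,0,0],50]
    - [[-2.1,0,-0.5],[0,0,0],50]
    - [[-2.1,0,-0.5],[0,0,0],50]
    - [[-2.1,0,-0.5],[0,0,0],50]

```text
time_s: 3.12
eef_pos: [0.618, 0.0289, 0.2803]
eef_rot: [-0.001, -0.019, 1.0, 0.0]
wrist_force: [0.0, -0.2, -0.2]
opening: 0.5
```

```bash
python3 - <<'E'
from h import *
o=monitor.get_obs(); print(o['time_s'],o['eef_pos'],o['opening'],abs(o['dq']).max(),o['wrist_force'])
E_=cal('wrist');np.savez('w2.npz',f=E_[0],cx=E_[1],cy=E_[2],E=E_[3])
im=viewer.camera('wrist');cv2.imwrite('pics/w2raw.png',im)
for t in ('tab','cross_head','clamp','catch','bolt'): print(t,[(round(r['score'],2),(np.array(r['centre'])*[560,420]).round(1).tolist()) for r in spotter.outline_of('wrist',t)])
# crop plus current scene picture crop beside
cv2.imwrite('pics/w2.png',cv2.resize(im[0:280,140:420],None,fx=2.1,fy=2.1,interpolation=cv2.INTER_CUBIC))
E
```

```text
3.125 [0.61797291 0.02891973 0.28031279] 0.500351398684374 0.016914068912074233 [ 0.04279731 -0.16379328 -0.22224525]
tab [(0.67, [344.8, 121.6]), (0.63, [205.1, 119.1])]
cross_head [(0.86, [233.0, 117.9])]
clamp [(0.86, [245.2, 118.5])]
catch [(0.77, [344.9, 116.9])]
bolt [(0.86, [205.7, 117.8])]
```

View pics/w2.png

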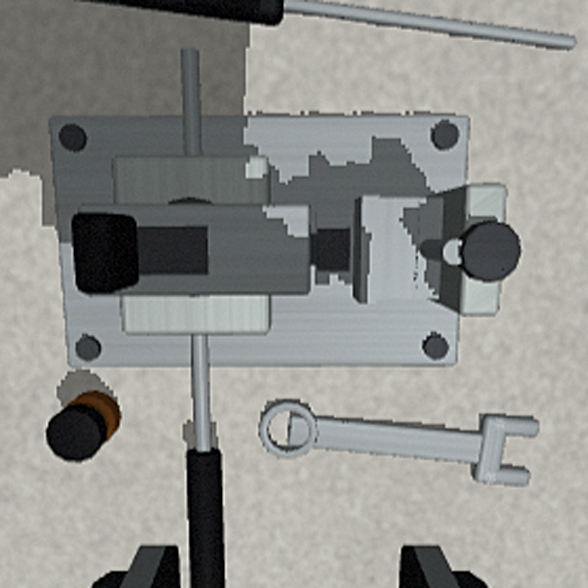

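The view is clear. In the crop the tab top is at about (104,253), the cross-head front edge at column 309, the tooth edge at about (365,197–302), and the plate corners at (51,117), (468,117), (458,365) and (70,365). Next I fit the clamp pose and the jaw height.

```bash
python3 - <<'E'
from h import *
from scipy.optimize import least_squares
w=np.load('w2.npz');Ei=np.linalg.inv(w['E'])
def pr(P):
    p=Ei@np.append(P,1);return np.array([w['cx']+w['f']*p[0]/p[2],w['cy']+w['f']*p[1]/p[2]])
D=lambda u,v:np.array([140+u/2.1-.25,v/2.1-.25])
def W(s,p):
    c,n=np.cos(s[2]),np.sin(s[2]);return np.array([s[0]+c*p[0]-n*p[1],s[1]+n*p[0]+c*p[1],p[2]])
obs=[((-.06,-.1,.015),(51,117)),((-.06,.1,.015),(468,117)),((.06,.1,.015),(458,365)),((.06,-.1,.015),(70,365)),
 ((-.017,.022,.108),(309,207)),((.017,.022,.108),(309,293))]
r=least_squares(lambda s:np.concatenate([pr(W(s,p))-D(*q) for p,q in obs]),[.555,.014,.03])
s=r.x;print(s,np.degrees(s[2]));print((r.fun*2.1).reshape(-1,2).round(1))
r4=least_squares(lambda s:np.concatenate([pr(W(s,p))-D(*q) for p,q in obs[:4]]),[.555,.014,.03]).x;print('plate only',r4)
np.save('s.npy',s)
cr=lambda q:((q-[140,0]+.25)*2.1).round(0)
for k in (0,.004):
  for z in (.152,): print('tab top k',k,[cr(pr(W(s,(x,-.053+k+y,z)))).tolist() for x in(-.013,.013) for y in(-.007,.007)])
  print('bolt top front',k,[cr(pr(W(s,(x,.034+k,.105)))).tolist() for x in (-.008,.008)])
for h in (0,.006,.012,.018,.024):
  L=.058+h;print('h',h,'tooth top',[cr(pr(W(s,(x,y,L+.047)))).tolist() for y in(.04,.046) for x in (-.019,.019)],'bot',[cr(pr(W(s,(x,.04,L+.012)))).tolist() for x in(-.019,.019)],
  'scene',[((proj('scene',W(s,(x,y,L+.047)))-[225,165])*5).round(0).tolist() for y in(.04,.046) for x in (-.019,.019)], 'ledgefront',[((proj('scene',W(s,(x,.025,L)))-[225,165])*5).round(0).tolist() for x in (-.019,.019)])
print('post',[cr(pr(W(s,(0,y,.14)))).tolist() for y in (.073,.087)])
E
```

```text
[0.5579212  0.01240095 0.04081639] 2.338607131826979
[[-3.8 -1.2]
 [ 3.2 -2.3]
 [-0.6  2. ]
 [-3.1  3. ]
 [ 1.8 -3.3]
 [ 1.4  3.4]]
plate only [0.55787856 0.01290321 0.04068082]
tab top k 0 [[58.0, 213.0], [102.0, 213.0], [64.0, 295.0], [107.0, 295.0]]
bolt top front 0 [[342.0, 229.0], [341.0, 272.0]]
tab top k 0.004 [[70.0, 213.0], [114.0, 212.0], [76.0, 295.0], [119.0, 295.0]]
bolt top front 0.004 [[353.0, 229.0], [352.0, 272.0]]
h 0 tooth top [[359.0, 198.0], [357.0, 301.0], [375.0, 198.0], [372.0, 301.0]] bot [[351.0, 202.0], [350.0, 294.0]] scene [[385.0, 195.0], [354.0, 246.0], [396.0, 198.0], [365.0, 250.0]] ledgefront [[356.0, 244.0], [326.0, 294.0]]
h 0.006 tooth top [[360.0, 198.0], [358.0, 302.0], [376.0, 198.0], [374.0, 302.0]] bot [[353.0, 201.0], [351.0, 295.0]] scene [[385.0, 187.0], [355.0, 238.0], [396.0, 191.0], [366.0, 242.0]] ledgefront [[356.0, 237.0], [326.0, 287.0]]
h 0.012 tooth top [[361.0, 197.0], [359.0, 304.0], [378.0, 197.0], [375.0, 304.0]] bot [[354.0, 201.0], [352.0, 296.0]] scene [[386.0, 179.0], [355.0, 230.0], [396.0, 183.0], [366.0, 234.0]] ledgefront [[356.0, 229.0], [326.0, 280.0]]
h 0.018 tooth top [[363.0, 196.0], [361.0, 305.0], [380.0, 196.0], [377.0, 305.0]] bot [[355.0, 200.0], [353.0, 297.0]] scene [[386.0, 171.0], [355.0, 222.0], [397.0, 175.0], [366.0, 226.0]] ledgefront [[357.0, 222.0], [326.0, 272.0]]
h 0.024 tooth top [[365.0, 195.0], [362.0, 307.0], [382.0, 195.0], [379.0, 307.0]] bot [[356.0, 199.0], [354.0, 299.0]] scene [[387.0, 163.0], [356.0, 215.0], [397.0, 167.0], [367.0, 218.0]] ledgefront [[357.0, 214.0], [326.0, 265.0]]
post [[464.0, 253.0], [505.0, 252.0]]
```

```bash
python3 - <<'E'
from h import *
s=np.load('s.npy')
def W(p):
    c,n=np.cos(s[2]),np.sin(s[2]);return np.array([s[0]+c*p[0]-n*p[1],s[1]+n*p[0]+c*p[1],p[2]])
a=cv2.imread('pics/a.png');x0,y0,F=260,175,12
A=cv2.resize(a[y0:y0+50,x0:x0+66],None,fx=F,fy=F,interpolation=cv2.INTER_CUBIC);A=cv2.convertScaleAbs(A,alpha=1.5)
S=lambda p:tuple(int(v) for v in ((proj('scene',W(p))-[x0,y0]+.5)*F))
for x in(-.017,.017): cv2.circle(A,S((x,.022,.108)),4,(0,0,255),1)
for y in(.073,.087): cv2.circle(A,S((0,y,.14)),4,(255,0,0),1)
for h,c in((0,(0,255,0)),(.012,(0,255,255)),(.024,(255,0,255))):
    for x in(-.019,.019):
        cv2.circle(A,S((x,.04,.105+h)),3,c,1)
cv2.imwrite('pics/e.png',A)
im=cv2.imread('pics/w2raw.png')
B=cv2.resize(im[80:160,165:245],None,fx=6,fy=6,interpolation=cv2.INTER_CUBIC);B=(255*(B/255.)**.35).astype('uint8')
w=np.load('w2.npz');Ei=np.linalg.inv(w['E'])
def pr(P):
    p=Ei@np.append(P,1);return np.array([w['cx']+w['f']*p[0]/p[2],w['cy']+w['f']*p[1]/p[2]])
T=lambda p:tuple(int(v) for v in ((pr(W(p))-[165,80]+.5)*6))
for x in(-.013,.013):
  for y in(-.007,.007):
    cv2.circle(B,T((x,-.053+y,.152)),4,(0,255,0),1);cv2.circle(B,T((x,-.049+y,.152)),4,(0,255,255),1)
  cv2.circle(B,T((x,-.046+.004,.108)),4,(0,0,255),1)
A=A[:480];cv2.imwrite('pics/e.png',cv2.resize(np.hstack([A[:, 0:480],B[:,:320]]),None,fx=1,fy=1))
E
```

```text
(no output)
```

View pics/e.png

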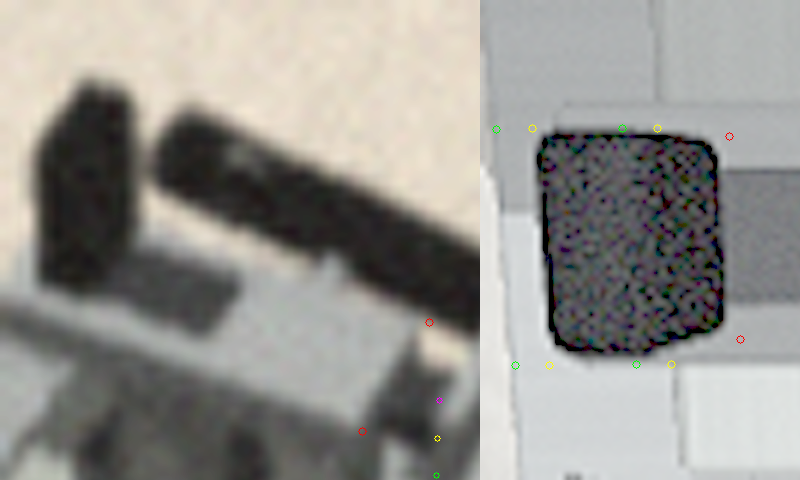

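```bash
python3 - <<'E'
from h import *
s=np.load('s.npy')
def W(p):
    c,n=np.cos(s[2]),np.sin(s[2]);return np.array([s[0]+c*p[0]-n*p[1],s[1]+n*p[0]+c*p[1],p[2]])
w=np.load('w2.npz');Ei=np.linalg.inv(w['E'])
def pr(P):
    p=Ei@np.append(P,1);return np.array([w['cx']+w['f']*p[0]/p[2],w['cy']+w['f']*p[1]/p[2]])
def panel(im,fn,x0,y0,F,g):
    A=cv2.resize(im[y0:y0+40,x0:x0+30],(400,533),interpolation=cv2.INTER_CUBIC);A=(255*(A/255.)**g).astype('uint8');F=400/30
    S=lambda p:tuple(int(v) for v in ((fn(W(p))-[x0,y0]+.5)*F))
    for x in(-.017,.017): cv2.circle(A,S((x,.022,.108)),5,(0,0,255),2)
    for h,c in((0,(0,255,0)),(.012,(0,255,255)),(.024,(255,0,255))):
        for x in(-.019,.019):
            for y in (.04,.046): cv2.circle(A,S((x,y,.105+h)),3,c,1)
    return A
a=cv2.imread('pics/a.png');im=cv2.imread('pics/w2raw.png')
im=cv2.resize(im,None,fx=.5,fy=.5,interpolation=cv2.INTER_AREA)
cv2.imwrite('pics/g.png',np.hstack([panel(a,lambda P:proj('scene',P),288,192,0,.6),panel(im,lambda P:pr(P)/2,140,40,0,.6)]))
E
```

```text
(no output)
```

View pics/g.png

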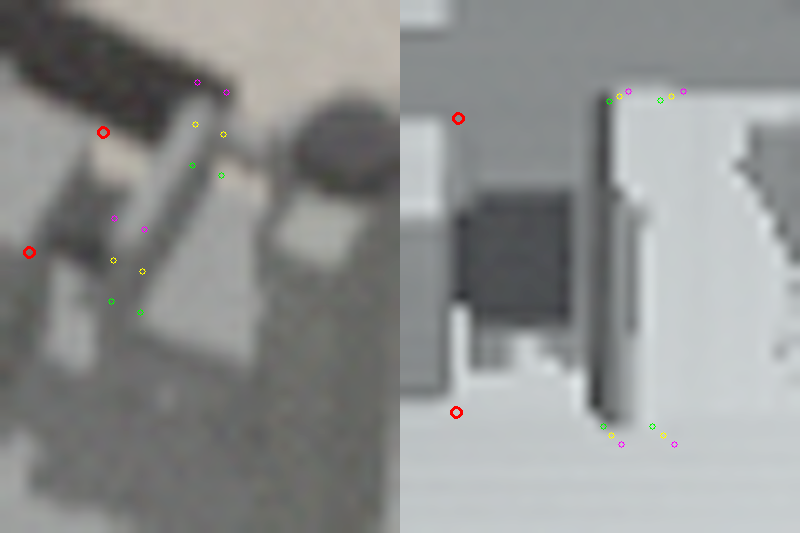

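Request:
move_arm:
  motion:
    - [[0.5,-0.54,0],[0,0,0],50]
    - [[1.01,-1.08,0],[0,0,0],50]
    - [[1.01,-1.08,0.8],[0,0,0],50]
    - [[1.01,-1.08,1.5],[0,0,0],50]
    - [[1.01,-1.08,2.0],[0,0,0],50]
    - [[1.01,-1.08,2.3],[0,0,0],50]
    - [[1.01,-1.08,2.3],[0,0,0],50]
    - [[1.01,-1.08,2.3],[0,0,0],50]

```text
time_s: 4.42
eef_pos: [0.5617, -0.0389, 0.1443]
eef_rot: [0.001, -0.019, 1.0, -0.0]
wrist_force: [0.8, -0.0, -0.1]
opening: 0.504
```

```bash
python3 - <<'E'
from h import *
s=np.load('s.npy')
o=monitor.get_obs(); p=o['eef_pos'];print(o['time_s'],p,o['wrist_force'],o['opening'])
d=p[:2]-s[:2];c,n=np.cos(s[2]),np.sin(s[2]);print('clamp xy',c*d[0]+n*d[1],-n*d[0]+c*d[1],toolR(o).as_matrix()[:,1])
im=viewer.camera('wrist');B=(255*(im/255.)**.5).astype('uint8');sc=viewer.camera('scene')[150:250,210:330]
sc=cv2.resize(sc,(504,420),interpolation=cv2.INTER_CUBIC)
cv2.imwrite('pics/w3.png',np.hstack([B[:,130:420],sc]))
E
```

```text
4.425 [ 0.56170866 -0.03893063  0.14434947] [ 0.80320011 -0.03900025 -0.0527376 ] 0.5035259900315496
clamp xy 0.0016897116331238164 -0.05144337410833704 [-3.74240758e-02  9.99299199e-01 -7.40950516e-04]
```

View pics/w3.png

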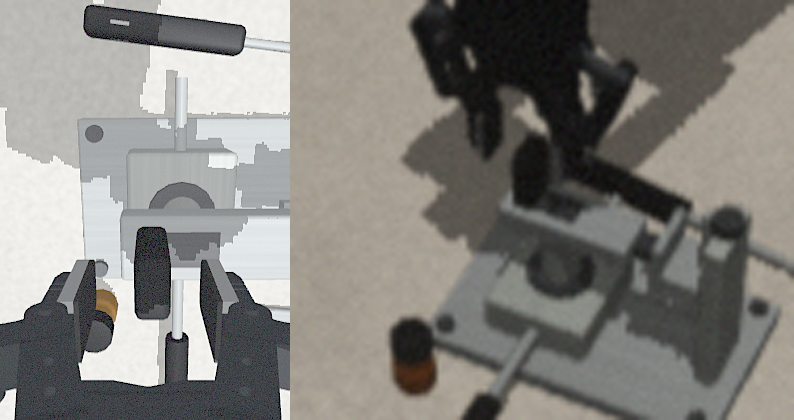

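The tab stands between the open fingers, about 1.5 mm to the +y side. I correct for that, lower and close.

Request:
move_arm:
  motion:
    - [[0.03,0.025,0.15],[0,0,0],50]
    - [[0.03,0.025,0.28],[0,0,0],50]
    - [[0.03,0.025,0.28],[0,0,0],40]
    - [[0.03,0.025,0.28],[0,0,0],25]
    - [[0.03,0.025,0.28],[0,0,0],0]
    - [[0.03,0.025,0.28],[0,0,0],0]
    - [[0.03,0.025,0.28],[0,0,0],0]
    - [[0.03,0.025,0.28],[0,0,0],0]

```text
time_s: 5.52
eef_pos: [0.559, -0.0373, 0.1264]
eef_rot: [0.0, -0.019, 1.0, -0.0]
wrist_force: [-1.4, 0.1, 2.4]
opening: 0.158
```

```bash
cat > st.py <<'E'
from h import *
s=np.load('s.npy')
o=monitor.get_obs(); p=o['eef_pos'];c,n=np.cos(s[2]),np.sin(s[2])
d=p[:2]-s[:2];f=o['wrist_force']
print('t',o['time_s'],'clamp xyz mm',(1e3*np.array([c*d[0]+n*d[1],-n*d[0]+c*d[1],p[2]])).round(2),'F clamp',np.round([c*f[0]+n*f[1],-n*f[0]+c*f[1],f[2]],2),'T',o['torque'].round(2),'op',round(o['opening'],3))
E
python3 st.py
```

```text
t 5.525 clamp xyz mm [ -0.94 -49.73 126.35] F clamp [-1.4   0.19  2.39] T [-0.01  0.1   0.14] op 0.158
```

Gripped: the opening is 0.158, about 13.4 mm, which fits the 14 mm tab. I'll pull back 1.5 mm for clearance to the tooth, then press 9 mm.

Request:
move_arm:
  motion:
    - [[0,-0.025,0],[0,0,0],0]
    - [[0,-0.025,0],[0,0,0],0]
    - [[0,-0.025,0],[0,0,0],0]

```text
time_s: 5.9
eef_pos: [0.5591, -0.0387, 0.1262]
eef_rot: [0.0, -0.019, 1.0, 0.0]
wrist_force: [-0.4, 1.2, 1.5]
opening: 0.155
```

```bash
python3 st.py
```

```text
t 5.9 clamp xyz mm [ -0.96 -51.12 126.18] F clamp [-0.3   1.26  1.5 ] T [0.27 0.1  0.13] op 0.155
```

Request:
move_arm:
  motion:
    - [[0,0,0.04],[0,0,0],0]
    - [[0,0,0.08],[0,0,0],0]
    - [[0,0,0.12],[0,0,0],0]
    - [[0,0,0.15],[0,0,0],0]
    - [[0,0,0.15],[0,0,0],0]
    - [[0,0,0.15],[0,0,0],0]

```text
time_s: 6.65
eef_pos: [0.559, -0.0388, 0.1171]
eef_rot: [0.0, -0.019, 1.0, -0.0]
wrist_force: [-0.2, 1.4, 4.5]
opening: 0.157
```

```bash
python3 st.py
```

```text
t 6.65 clamp xyz mm [ -0.98 -51.17 117.13] F clamp [-0.12  1.36  4.52] T [0.35 0.04 0.12] op 0.157
```

Request:
move_arm:
  motion:
    - [[0,0,0.03],[0,0,0],0]
    - [[0,0,0.055],[0,0,0],0]
    - [[0,0,0.055],[0,0,0],0]

```text
time_s: 7.02
eef_pos: [0.559, -0.0388, 0.1138]
eef_rot: [0.0, -0.019, 1.0, -0.0]
wrist_force: [-0.1, 1.0, 4.2]
opening: 0.155
```

```bash
python3 st.py; python3 - <<'E'
from h import *
im=viewer.camera('scene');cv2.imwrite('pics/s4.png',cv2.resize(im[175:235,245:325],None,fx=9,fy=9,interpolation=cv2.INTER_CUBIC))
E
```

```text
t 7.025 clamp xyz mm [ -0.97 -51.2  113.79] F clamp [-0.07  0.98  4.17] T [0.3  0.   0.16] op 0.155
```

View pics/s4.png

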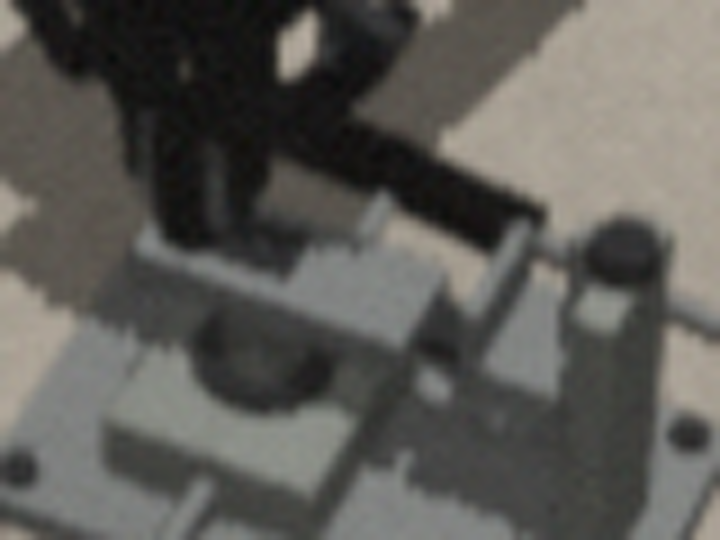

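Keeper and cross-head are moving down together, with the bolt head at about (440,320), in front of the tooth. From here I feel for the ledge in 0.6 mm steps.

Request:
move_arm:
  motion:
    - [[0,0,0.005],[0,0,0],0]
    - [[0,0,0.01],[0,0,0],0]

```text
time_s: 7.32
eef_pos: [0.559, -0.0388, 0.1133]
eef_rot: [0.0, -0.019, 1.0, -0.0]
wrist_force: [-0.6, 1.8, 3.9]
opening: 0.155
```

Request:
move_arm:
  motion:
    - [[0,0,0.005],[0,0,0],0]
    - [[0,0,0.01],[0,0,0],0]

```text
time_s: 7.58
eef_pos: [0.559, -0.0388, 0.1127]
eef_rot: [0.0, -0.019, 1.0, -0.0]
wrist_force: [1.0, 1.7, 4.8]
opening: 0.156
```

Request:
move_arm:
  motion:
    - [[0,0,0.005],[0,0,0],0]
    - [[0,0,0.01],[0,0,0],0]

```text
time_s: 7.82
eef_pos: [0.559, -0.0388, 0.1121]
eef_rot: [0.0, -0.019, 1.0, -0.0]
wrist_force: [1.0, 1.0, 4.7]
opening: 0.154
```

Request:
move_arm:
  motion:
    - [[0,0,0.005],[0,0,0],0]
    - [[0,0,0.01],[0,0,0],0]

```text
time_s: 8.07
eef_pos: [0.559, -0.0388, 0.1115]
eef_rot: [0.0, -0.019, 1.0, -0.0]
wrist_force: [-0.3, 1.5, 6.4]
opening: 0.154
```

Request:
move_arm:
  motion:
    - [[0,0,0.003],[0,0,0],0]
    - [[0,0,0.003],[0,0,0],0]

```text
time_s: 8.32
eef_pos: [0.559, -0.0388, 0.1113]
eef_rot: [0.0, -0.019, 1.0, -0.0]
wrist_force: [-0.6, 1.5, 4.7]
opening: 0.154
```

Just noise. Continue.

Request:
move_arm:
  motion:
    - [[0,0,0.005],[0,0,0],0]
    - [[0,0,0.01],[0,0,0],0]

```text
time_s: 8.57
eef_pos: [0.5591, -0.0388, 0.1107]
eef_rot: [0.0, -0.019, 1.0, -0.0]
wrist_force: [1.1, 1.3, 5.9]
opening: 0.154
```

Request:
move_arm:
  motion:
    - [[0,0,0.005],[0,0,0],0]
    - [[0,0,0.01],[0,0,0],0]

```text
time_s: 8.82
eef_pos: [0.559, -0.0388, 0.1101]
eef_rot: [0.0, -0.019, 1.0, -0.0]
wrist_force: [1.3, 1.0, 4.9]
opening: 0.154
```

Request:
move_arm:
  motion:
    - [[0,0,0.005],[0,0,0],0]
    - [[0,0,0.01],[0,0,0],0]

```text
time_s: 9.07
eef_pos: [0.559, -0.0388, 0.1095]
eef_rot: [0.0, -0.019, 1.0, -0.0]
wrist_force: [0.7, 0.7, 5.2]
opening: 0.157
```

Request:
move_arm:
  motion:
    - [[0,0,0.005],[0,0,0],0]
    - [[0,0,0.01],[0,0,0],0]

```text
time_s: 9.32
eef_pos: [0.559, -0.0388, 0.109]
eef_rot: [0.0, -0.019, 1.0, -0.0]
wrist_force: [-0.0, 1.4, 6.1]
opening: 0.154
```

Request:
move_arm:
  motion:
    - [[0,0,0.005],[0,0,0],0]
    - [[0,0,0.01],[0,0,0],0]

```text
time_s: 9.57
eef_pos: [0.559, -0.0388, 0.1084]
eef_rot: [0.0, -0.019, 1.0, -0.0]
wrist_force: [0.2, 1.8, 5.4]
opening: 0.156
```

Request:
move_arm:
  motion:
    - [[0,0,0.005],[0,0,0],0]
    - [[0,0,0.01],[0,0,0],0]

```text
time_s: 9.82
eef_pos: [0.559, -0.0388, 0.1078]
eef_rot: [0.0, -0.019, 1.0, -0.0]
wrist_force: [0.0, 1.0, 6.2]
opening: 0.154
```

Request:
move_arm:
  motion:
    - [[0,0,0.005],[0,0,0],0]
    - [[0,0,0.01],[0,0,0],0]

```text
time_s: 10.07
eef_pos: [0.559, -0.0388, 0.1072]
eef_rot: [0.0, -0.019, 1.0, -0.0]
wrist_force: [0.1, 0.6, 5.6]
opening: 0.159
```

Request:
move_arm:
  motion:
    - [[0,0,0.005],[0,0,0],0]
    - [[0,0,0.01],[0,0,0],0]

```text
time_s: 10.32
eef_pos: [0.559, -0.0388, 0.1066]
eef_rot: [0.0, -0.019, 1.0, -0.0]
wrist_force: [-0.1, 1.8, 6.9]
opening: 0.159
```

Request:
move_arm:
  motion:
    - [[0,0,0.005],[0,0,0],0]
    - [[0,0,0.01],[0,0,0],0]

```text
time_s: 10.58
eef_pos: [0.5591, -0.0388, 0.1061]
eef_rot: [0.0, -0.019, 1.0, -0.0]
wrist_force: [-1.7, 1.0, 8.1]
opening: 0.155
```

Request:
move_arm:
  motion:
    - [[0,0,0.002],[0,0,0],0]

```text
time_s: 10.7
eef_pos: [0.5591, -0.0388, 0.1061]
eef_rot: [0.0, -0.019, 1.0, -0.0]
wrist_force: [-0.4, 0.8, 7.2]
opening: 0.154
```

```bash
python3 st.py
```

```text
t 10.7 clamp xyz mm [ -0.94 -51.24 106.09] F clamp [-0.4   0.79  7.25] T [0.38 0.16 0.15] op 0.154
```

Request:
move_arm:
  motion:
    - [[0,0,0.005],[0,0,0],0]
    - [[0,0,0.005],[0,0,0],0]

```text
time_s: 10.95
eef_pos: [0.5591, -0.0389, 0.106]
eef_rot: [0.0, -0.019, 1.0, -0.0]
wrist_force: [0.1, 1.9, 9.5]
opening: 0.154
```

```bash
python3 st.py
```

```text
t 10.95 clamp xyz mm [ -0.95 -51.26 105.99] F clamp [0.13 1.86 9.48] T [0.44 0.23 0.17] op 0.154
```

The bolt has bottomed: force rose to 9.5 N against about 6.5 N of spring, so about 3 N on the ledge, at a depth of about 20.2 mm. That agrees with the image estimate. I lift about 0.9 mm of command, which leaves the bolt some 0.6 mm off the ledge, then start sliding and watch the tooth-front zone.

Request:
move_arm:
  motion:
    - [[0,0,-0.008],[0,0,0],0]
    - [[0,0,-0.015],[0,0,0],0]
    - [[0,0.01,-0.015],[0,0,0],0]
    - [[0,0.02,-0.015],[0,0,0],0]
    - [[0,0.03,-0.015],[0,0,0],0]

```text
time_s: 11.58
eef_pos: [0.559, -0.0377, 0.1066]
eef_rot: [0.0, -0.019, 1.0, -0.001]
wrist_force: [0.2, -1.1, 6.4]
opening: 0.155
```

```bash
python3 st.py
```

```text
t 11.575 clamp xyz mm [ -0.96 -50.1  106.56] F clamp [ 0.19 -1.1   6.36] T [-0.1   0.03  0.08] op 0.155
```

Request:
move_arm:
  motion:
    - [[0,0.01,0],[0,0,0],0]
    - [[0,0.02,0],[0,0,0],0]

```text
time_s: 11.82
eef_pos: [0.559, -0.0365, 0.1066]
eef_rot: [0.0, -0.019, 1.0, -0.001]
wrist_force: [-0.2, -1.7, 6.6]
opening: 0.155
```

Request:
move_arm:
  motion:
    - [[0,0.01,0],[0,0,0],0]
    - [[0,0.02,0],[0,0,0],0]

```text
time_s: 12.08
eef_pos: [0.5589, -0.0353, 0.1066]
eef_rot: [0.0, -0.019, 1.0, -0.001]
wrist_force: [-0.2, -1.4, 5.6]
opening: 0.152
```

Request:
move_arm:
  motion:
    - [[0,0.01,0],[0,0,0],0]
    - [[0,0.02,0],[0,0,0],0]

```text
time_s: 12.32
eef_pos: [0.5589, -0.0341, 0.1066]
eef_rot: [0.0, -0.019, 1.0, -0.001]
wrist_force: [-0.8, -1.3, 5.7]
opening: 0.16
```

Request:
move_arm:
  motion:
    - [[0,0.01,0],[0,0,0],0]
    - [[0,0.02,0],[0,0,0],0]

```text
time_s: 12.58
eef_pos: [0.5588, -0.0329, 0.1065]
eef_rot: [0.0, -0.019, 1.0, -0.001]
wrist_force: [-1.0, -1.3, 6.1]
opening: 0.154
```

Request:
move_arm:
  motion:
    - [[0,0.01,0],[0,0,0],0]
    - [[0,0.02,0],[0,0,0],0]
    - [[0,0.03,0],[0,0,0],0]

```text
time_s: 12.95
eef_pos: [0.5588, -0.0311, 0.1066]
eef_rot: [0.0, -0.019, 1.0, -0.001]
wrist_force: [-0.6, -1.0, 7.1]
opening: 0.151
```

```bash
python3 st.py
```

```text
t 12.95 clamp xyz mm [ -0.94 -43.53 106.59] F clamp [-0.6  -0.97  7.13] T [-0.24  0.1   0.09] op 0.151
```

The bolt is under the tooth with only friction resisting. Now the free slide.

Request:
move_arm:
  motion:
    - [[0,0.03,0],[0,0,0],0]
    - [[0,0.06,0],[0,0,0],0]
    - [[0,0.09,0],[0,0,0],0]
    - [[0,0.12,0],[0,0,0],0]
    - [[0,0.15,0],[0,0,0],0]
    - [[0,0.18,0],[0,0,0],0]
    - [[0,0.21,0],[0,0,0],0]
    - [[0,0.24,0],[0,0,0],0]
    - [[0,0.26,0],[0,0,0],0]
    - [[0,0.27,0],[0,0,0],0]

```text
time_s: 14.2
eef_pos: [0.5581, -0.0149, 0.1065]
eef_rot: [-0.0, -0.019, 1.0, -0.001]
wrist_force: [-1.4, -2.1, 6.2]
opening: 0.15
```

```bash
python3 st.py
```

```text
t 14.2 clamp xyz mm [ -0.98 -27.25 106.49] F clamp [-1.51 -2.06  6.18] T [-0.2   0.17  0.16] op 0.15
```

k is about 25.7 mm. I close on the back wall in small steps.

Request:
move_arm:
  motion:
    - [[0,0.008,0],[0,0,0],0]
    - [[0,0.015,0],[0,0,0],0]

```text
time_s: 14.45
eef_pos: [0.558, -0.014, 0.1065]
eef_rot: [0.0, -0.019, 1.0, -0.001]
wrist_force: [-0.6, -2.0, 6.0]
opening: 0.157
```

Request:
move_arm:
  motion:
    - [[0,0.008,0],[0,0,0],0]
    - [[0,0.015,0],[0,0,0],0]

```text
time_s: 14.7
eef_pos: [0.558, -0.0131, 0.1065]
eef_rot: [-0.0, -0.019, 1.0, -0.001]
wrist_force: [-1.7, -1.5, 5.7]
opening: 0.15
```

Request:
move_arm:
  motion:
    - [[0,0.006,0],[0,0,0],0]
    - [[0,0.012,0],[0,0,0],0]

```text
time_s: 14.95
eef_pos: [0.558, -0.0124, 0.1065]
eef_rot: [0.0, -0.019, 1.0, -0.001]
wrist_force: [-0.5, -1.4, 6.6]
opening: 0.153
```

Request:
move_arm:
  motion:
    - [[0,0.006,0],[0,0,0],0]
    - [[0,0.012,0],[0,0,0],0]

```text
time_s: 15.2
eef_pos: [0.5579, -0.0117, 0.1065]
eef_rot: [-0.0, -0.019, 1.0, -0.001]
wrist_force: [-1.3, -0.4, 6.3]
opening: 0.156
```

Request:
move_arm:
  motion:
    - [[0,0.006,0],[0,0,0],0]
    - [[0,0.012,0],[0,0,0],0]

```text
time_s: 15.45
eef_pos: [0.5579, -0.011, 0.1065]
eef_rot: [0.0, -0.019, 1.0, -0.001]
wrist_force: [-1.0, -1.5, 6.2]
opening: 0.155
```

Request:
move_arm:
  motion:
    - [[0,0.006,0],[0,0,0],0]
    - [[0,0.012,0],[0,0,0],0]

```text
time_s: 15.7
eef_pos: [0.5579, -0.0105, 0.1065]
eef_rot: [-0.0, -0.019, 1.0, -0.001]
wrist_force: [-0.4, -3.5, 6.0]
opening: 0.155
```

Request:
move_arm:
  motion:
    - [[0,0.005,0],[0,0,0],0]
    - [[0,0.005,0],[0,0,0],0]

```text
time_s: 15.95
eef_pos: [0.5579, -0.0105, 0.1066]
eef_rot: [0.0, -0.019, 1.0, -0.001]
wrist_force: [-1.2, -4.0, 6.6]
opening: 0.155
```

```bash
python3 st.py
```

```text
t 15.95 clamp xyz mm [ -0.95 -22.92 106.6 ] F clamp [-1.34 -3.9   6.59] T [-0.53  0.2   0.14] op 0.155
```

Home: clamp y is −22.9 mm against −23 expected, with about 2.5 N on the back wall. I let the spring lift it 5 mm while still gripped, then release and retreat straight up.

Request:
move_arm:
  motion:
    - [[0,0,-0.03],[0,0,0],0]
    - [[0,0,-0.06],[0,0,0],0]
    - [[0,0,-0.083],[0,0,0],0]
    - [[0,0,-0.083],[0,0,0],0]

```text
time_s: 16.45
eef_pos: [0.5579, -0.0104, 0.1114]
eef_rot: [-0.0, -0.019, 1.0, -0.001]
wrist_force: [-0.3, -6.2, 3.4]
opening: 0.156
```

```bash
python3 st.py
```

```text
t 16.45 clamp xyz mm [ -0.96 -22.8  111.36] F clamp [-0.52 -6.2   3.38] T [-0.96  0.05  0.04] op 0.156
```

Request:
move_arm:
  motion:
    - [[0,0,0],[0,0,0],25]
    - [[0,0,0],[0,0,0],35]
    - [[0,0,0],[0,0,0],45]
    - [[0,0,0],[0,0,0],45]
    - [[0,0,0],[0,0,0],45]

```text
time_s: 17.08
eef_pos: [0.5578, -0.0091, 0.1112]
eef_rot: [-0.0, -0.019, 1.0, 0.0]
wrist_force: [0.1, 0.3, -0.5]
opening: 0.446
```

```bash
python3 st.py
```

```text
t 17.075 clamp xyz mm [ -1.04 -21.47 111.22] F clamp [ 0.09  0.28 -0.53] T [ 0.03  0.01 -0.08] op 0.446
```

Free of contact. Retreat up, then to +x to get a view.

Request:
move_arm:
  motion:
    - [[0,0,-0.3],[0,0,0],45]
    - [[0,0,-0.9],[0,0,0],45]
    - [[0,0,-1.7],[0,0,0],45]
    - [[0,0,-2.5],[0,0,0],45]
    - [[-0.5,0.3,-2.8],[0,0,0],45]
    - [[-1.0,0.6,-2.8],[0,0,0],45]
    - [[-1.0,0.6,-2.8],[0,0,0],45]
    - [[-1.0,0.6,-2.8],[0,0,0],45]

```text
time_s: 18.08
eef_pos: [0.6158, 0.0289, 0.2796]
eef_rot: [-0.0, -0.019, 1.0, -0.0]
wrist_force: [0.2, -0.6, 0.1]
opening: 0.446
```

```bash
python3 st.py; python3 - <<'E'
from h import *
im=viewer.camera('wrist');sc=viewer.camera('scene')[170:250,235:335]
cv2.imwrite('pics/f.png',np.hstack([(255*(im[0:300,120:400]/255.)**.6).astype('uint8'),cv2.resize(sc,(375,300),interpolation=cv2.INTER_CUBIC)]))
E
```

```text
t 18.075 clamp xyz mm [ 58.54  14.08 279.58] F clamp [ 0.14 -0.56  0.13] T [-0.02 -0.06 -0.  ] op 0.446
```

View pics/f.png

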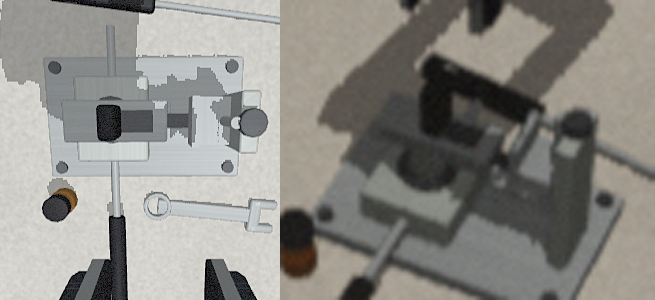

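The tab has moved forward, to about (108,122) in the wrist crop. The cross-head stays down, the neck runs under the tooth at about (178,120), and the bystanders are unmoved. I hand in.

```bash
python3 -c "
from h import *
print(workorder.hand_in())"
```

```text
the job is handed in; nothing more can be done
None
```

The probe is clamped and the job is handed in at about 18 s. The keeper is home under the catch and the gripper is clear of everything.

- **Press:** I gripped the tab and pressed in 0.6 mm steps. The bolt met the ledge at a plunger depth of about 20 mm, with about 3 N on the ledge. That fits the 15–25 mm I had estimated from the pictures.
- **Slide:** I lifted the bolt about 0.6 mm off the ledge and slid it under the tooth against friction only. It stopped on the back wall at clamp y = −22.9 mm, where −23 was expected. The total sideways force there never read above 6.2 N.
- **Release:** I let the spring raise the bolt 5 mm while still holding the tab, then opened the fingers and backed straight up.

In the last pictures the cross-head is held down and the tab is forward. The neck runs under the tooth, and the vial, wrench and spare probe look unmoved. The wrist force read about zero after release.

None of the checks failed or disagreed. I did not measure the final 1–2 mm that the spring lifts the bolt to the pocket's ceiling; I only saw that the cross-head stayed down.

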